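# Set up a slat glue-up on its bearers

## Task

Set up the slat on the plywood glue-up board: stand the red-ended bearer on the red mark and the blue-ended bearer on the blue mark, and the dark packing block midway between them, all three lying lengthwise across the board, square like the marks. Then lay the slat flat and centrally along the board across all three, either way round, and finally set the iron weight gently, upright, on the middle of the slat. Leave the mallet, the gouge and the glue jar where they are.

Things in the scene. Friction and masses are not known exactly. Their poses are not given: they have to be found in the camera images.
- bearer_red: Loose pale wood block, 84 mm long (its x) by 44 mm wide (its y) by 40 mm high, both ends painted red; about 0.11 kg. Stands on the bench on its 84 x 44 face at any yaw. Origin: centre of its underside, z up. Half a turn about z looks the same and is equally good.
- bearer_blue: The same block with both ends painted blue. Origin: centre of its underside, x along its length, z up.
- packer: Loose packing block of plain dark wood, 60 mm long (its x) by 44 mm wide (its y) by 40 mm high (as high as the bearers), about 0.08 kg, standing on its 60 x 44 face on the bench. Origin: centre of its underside, z up. On the board its length goes across the board, like those of the marks.
- slat: Loose flat slat of pale wood, 260 mm long (its x) by 56 mm wide (its y) by 16 mm thick, about 0.17 kg, lying flat on the bench. Both ends are alike. Origin: centre of its underside, z up. It finally rests 40 mm above the board, on the two bearers and the packing block.
- weight: Loose dark iron weight, about 0.65 kg: a disc 54 mm in diameter and 32 mm high, on it a narrow neck (20 mm diameter, to 40 mm height) and a round grip knob 28 mm in diameter between 44 and 70 mm height (its top). Stands upright on the bench. Origin: centre of its underside, z up.
- mark_red: Red painted rectangle, 96 mm (its x) by 56 mm (its y), on top of the fixed plywood glue-up board (300 x 110 mm, 12 mm thick): the place of the red-ended bearer, whose length goes along the mark's x. Origin: its centre on the board's top surface, 12 mm above the bench; z up. x runs across the board, y along its length.
- mark_blue: Blue painted rectangle of the same size, origin and axes on the same board: the place of the blue-ended bearer. The marks lie 180 mm apart, 90 mm either side of the board's centre; which is on which side varies. The packing block, the middle of the slat and the weight belong midway between the two marks.
- mallet: Bystander: wooden joiner's mallet lying on the bench, 293 mm long, 55 mm high, head 75 x 130 x 55 mm at its +x end. Origin: on the bench under the handle, 110 mm from the middle of the head. Leave alone.
- gouge: Bystander: carving gouge with a pale wooden handle (120 mm, to -x) and a steel blade (115 mm, to +x), lying on the bench, 26 mm high. Origin: on the bench where the handle meets the blade. Leave alone.
- glue_jar: Bystander: closed glue jar, 64 mm in diameter and 65 mm high, yellow cap. Origin: centre of its underside. Leave alone.
Mind the look-alikes: they are no part of the job. What is shaped like the bearer_blue but pink or turquoise is not meant.

How it is judged (in metres and radians):
At the end, for the whole second after the job is handed in: Bearers on their own marks (12 mm, 0.17 rad); packer on the board under the slat's middle (18 mm, 0.2 rad); slat level on the three blocks, its middle midway between the marks and its centre line over both (15 mm); weight upright on the slat within 15 mm of its middle; all at rest, released (horizontal distance between bearer_red and mark_red below 0.012 m and angle between the x axis of bearer_red and the x axis of mark_red, either way round below 0.17 rad and angle between each of bearer_red, bearer_blue, packer, weight's own z axis and vertical below 0.06 rad and height (world z) of bearer_red between 0.009 and 0.016 m and horizontal distance between bearer_blue and mark_blue below 0.012 m and angle between the x axis of bearer_blue and the x axis of mark_blue, either way round below 0.17 rad and height (world z) of bearer_blue between 0.009 and 0.016 m and horizontal distance between slat and mark_red between 0.075 and 0.105 m and y of mark_red in the frame of slat between -0.015 and 0.015 m and horizontal distance between slat and mark_blue between 0.075 and 0.105 m and y of mark_blue in the frame of slat between -0.015 and 0.015 m and height (world z) of slat between 0.048 and 0.056 m and angle between slat's own z axis and vertical below 0.04 rad and x of packer in the frame of slat between -0.018 and 0.018 m and y of packer in the frame of slat between -0.018 and 0.018 m and height (world z) of packer between 0.009 and 0.016 m and angle between the x axis of packer and the x axis of mark_red, either way round below 0.2 rad and horizontal distance between weight and slat below 0.015 m and z of weight in the frame of slat between 0.012 and 0.02 m and linear speed of each of bearer_red, bearer_blue, packer, slat, weight below 0.01 m/s); the robot touches nothing.
It fails at once if The mallet is moved by more than 25 mm (distance of mallet from where it was at the start of the episode above 0.025 m).
It fails at once if The gouge is moved by more than 25 mm (distance of gouge from where it was at the start of the episode above 0.025 m).
It fails at once if The glue jar is moved by more than 25 mm (distance of glue_jar from where it was at the start of the episode above 0.025 m).
It fails at once if the weight is dropped or driven hard onto the slat (over 80 N) (contact force between weight and slat above 80 N).
It also fails if it takes over 138 s, if anything falls off the work surface, if the arm or the gripper's body presses on something with over 40 N, if the wrist force passes 120 N, or if a joint passes its speed limit or range.

## Robot

A 6-joint arm with a two-finger parallel gripper is mounted at the origin on the work surface. World frame = base frame: x ahead of the robot, y to its left, z up, the work surface at z = 0. Lengths are in mm, angles in rad, forces in N, time in s.
With the tool pointing down it reaches from about 350 to 975 mm from the base axis. Payload 7.1 kg.
Tool frame: the origin (TCP) lies between the finger pads; the fingertips stand 19 mm ahead of it and the grasp point (between the pads) is the TCP; z points along the fingers, y is the line along which they close (so a half turn about z gives the same grasp; the last joint's range is limited). The gripper opens to 88 mm and grips with 3 to 60 N. Pads are 20 mm wide; open, the fingers measure 115 mm over their backs; the gripper's body (75 mm by 178 mm) begins 61 mm behind the grasp point.
Start: joints at [-1.279, 0.423, 1.63, -0, 1.089, -0.019], TCP at [191.155, -595.033, 241.675] pointing down, gripper open.
Joint ranges: [-3, 3], [-0.9, 2.11], [0.09, 2.58], [-1.31, 4.45], [0.11, 2.69], [-2.54, 2.54]. Speed limits (rad/s): [2.39, 2.39, 3.01, 3.14, 3.14, 3.14].

## Interface

Orientations are given as a rotation vector (axis times angle).
In Python, from workcell import ctrl gives the robot as it stands.
- The arm moves only by the tool arm_command, never from a script. Its argument "series" is a list of rows, each an object with "linear": the shift along the tool's x, y, z in m, a list of three; "turn": the turn about the tool's z in rad. A call has 1 to 10 rows; each row shifts and turns the commanded pose from where the row before left it, along the tool's axes as they then stand; what a row does not reach is not made up. A row lasts 1/10 s, in which the tool goes at most 50 mm and 8.59 degrees, less where a joint would pass 70% of its speed; a pose out of reach is approached as far as the arm can. A call with a gripper value outside its range is refused whole. "jaw" is the opening, from -1 (shut) to 1 (fully open), set as the call begins (left out, the last holds). The fingers move at their own pace and stop on an object; the grip force is fixed at half the most. Time passes only in rows, so rows that do not move let the fingers close. It gives the time, the measured TCP pose, the force, the opening and the grip force at its end, in the units of the state.
- ctrl.get_obs(): the state, without advancing time (a new reading comes with each control period).
- ctrl.get_image(name): name is "scene" or "top"; returns a dict with "frame" (480x640x3 uint8, blue, green, red), "fx", "fy", "cx", "cy" (pixels), "rvec" (rotation vector, rad) and "tvec" (3), from world to camera coordinates, as OpenCV has them. Camera axes: x right, y down, z forward; pixel columns grow to the right and rows downward; lengths in mm; the calibration is good to about 2 mm. A picture is of the moment at which its call begins. There is no depth.
- ctrl.close_job(): hands the job in; it is judged then, once.
The state is a dict: "t": time; "qpos": joint angles; "qvel": joint speeds; "joint_torque": joint torques, N m; "ee_pos": TCP position; "orientation": TCP orientation; "ft_force": force on the tool from outside, world axes, zero at the start; "moment": the same for the moment, N m; "width": finger opening in mm; "grasp_force": force on a finger pad.
Only numpy, scipy, OpenCV 4.12 (cv2) and the standard library are available. Lean on these libraries where they do the work, as an engineer would, in place of code of your own. Each camera call takes 0.05 s, during which the arm holds its last target. There are 200 camera calls.

## Working session

There is one attempt and no reset: what is moved stays moved. The work goes in short steps, Python scripts to look and compute and a tool call to move; the robot and the scene stay as the last step left them, time stands still between calls to the robot, and variables do not carry over. Pictures are saved under pics/ and viewed, at most 14 in all, crops included, and the job is handed in when it is done.

Besides the shell and the picture viewer there is one more tool, called after "Request:" as name(argument=value, ...), one argument or row to a line, values as JSON. arm_command: Moves the arm, as the interface text tells. Its arguments: {"type":"object","properties":{"series":{"type":"array"},"jaw":{"type":"number"}},"required":["series"]}

```bash
mkdir -p pics; ls; python3 - <<'E'
from workcell import ctrl
import cv2,numpy as np
for n in("top","scene"):
    d=ctrl.get_image(n); cv2.imwrite(f"pics/{n}0.png",d["frame"])
    R=cv2.Rodrigues(np.array(d["rvec"],float))[0]; print(n,d["fx"],d["fy"],d["cx"],d["cy"],R.round(3).tolist(),np.array(d["tvec"]),(-R.T@np.array(d["tvec"]).ravel()).round(0))
print(ctrl.get_obs())
E
```

```text
pics
top 458.18862683264035 458.18862683264035 316.77652639533954 242.56698365756526 [[-0.008, -1.0, -0.001], [-0.99, 0.008, -0.138], [0.138, 0.0, -0.99]] [  13.90288994  600.23963393 1152.74334462] [ 435.    9. 1225.]
scene 582.6400025518311 582.6400025518311 325.81887440831076 243.668850580298 [[-0.57, 0.822, -0.005], [0.62, 0.426, -0.659], [-0.54, -0.379, -0.752]] [ 338.81475798 -362.99697356 2132.19789987] [1569.  683. 1366.]
{'t': 0.1, 'qpos': array([-1.27899523e+00,  4.23726038e-01,  1.63059431e+00,  1.05081065e-05,
        1.08855781e+00, -1.89702581e-02]), 'qvel': array([-0.00116104, -0.00088491, -0.00076115, -0.00078275, -0.00116634,
       -0.00179248]), 'joint_torque': array([-1.17161915e-03, -5.45613599e+01, -2.74324608e+01,  6.44634990e-02,
        1.88263308e-02, -1.79314492e-05]), 'ee_pos': array([ 191.03485997, -594.61204102,  241.01093517]), 'orientation': array([-3.10248419e+00, -4.85991598e-01,  2.60016824e-04]), 'ft_force': array([0.58841745, 0.05105525, 0.01197894]), 'moment': array([0.00311277, 0.04130724, 0.02106251]), 'grasp_force': 0.0, 'width': 87.7514011697381}
```

View pics/top0.png

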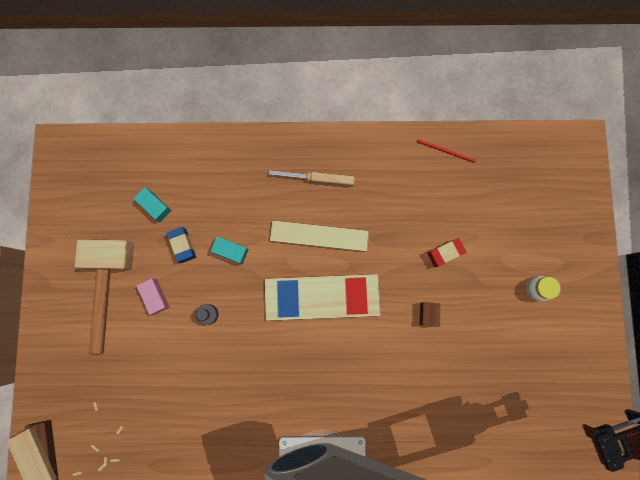

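View pics/scene0.png

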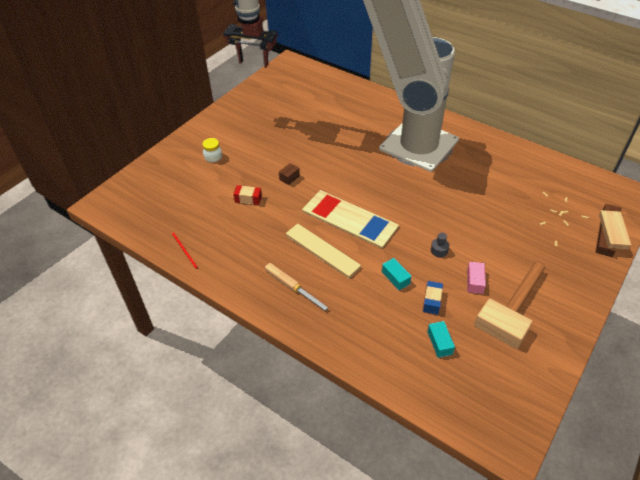

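The top view shows these candidates:
- **Blue bearer:** (181,245), pale with blue ends. Its look-alikes are turquoise at (151,204) and (228,250), and pink at (152,297).
- **Red bearer:** (447,252). The red pencil at (446,151) is the only other red loose item.
- **Packer:** (430,315).
- **Slat:** (319,236). The board at (322,298) and the wood piece at (33,460) are also pale.
- **Weight:** (206,314).
- **Marks:** blue at (288,298), red at (356,296).

Next I'll measure with masks and check them in one close crop.

```bash
cat > h.py <<'E'
from workcell import ctrl
import cv2,numpy as np
from scipy.spatial.transform import Rotation as Ro
def grab(n):
    d=ctrl.get_image(n); d["R"]=cv2.Rodrigues(np.array(d["rvec"],float))[0]; d["t"]=np.array(d["tvec"],float).ravel(); return d
def ray(d,uv,z):
    uv=np.atleast_2d(uv).astype(float); c=-d["R"].T@d["t"]
    v=np.c_[(uv[:,0]-d["cx"])/d["fx"],(uv[:,1]-d["cy"])/d["fy"],np.ones(len(uv))]@d["R"]
    return (c+v*((z-c[2])/v[:,2])[:,None])[:,:2]
def proj(d,p):
    q=np.atleast_2d(p)@d["R"].T+d["t"]; return np.c_[q[:,0]/q[:,2]*d["fx"]+d["cx"],q[:,1]/q[:,2]*d["fy"]+d["cy"]]
def mask(f,kind):
    h,s,v=[a.astype(int) for a in cv2.split(cv2.cvtColor(f,cv2.COLOR_BGR2HSV))]
    return {"red":((h<5)|(h>174))&(s>190)&(v>70),"blue":(h>104)&(h<120)&(s>120)&(v>50),
      "pale":(h>14)&(h<36)&(s<150)&(v>120),"dark":(v<70),"turq":(h>80)&(h<97)&(s>120)}[kind]
def blob(d,kinds,c,r):
    "pixel mask of the biggest blob of the kinds within radius r px of c"
    m=np.zeros(d["frame"].shape[:2],bool)
    for k in kinds.split("+"): m|=mask(d["frame"],k)
    w=np.zeros(m.shape,np.uint8); cv2.circle(w,tuple(int(x) for x in c),r,1,-1)
    m=cv2.morphologyEx((m&(w>0)).astype(np.uint8),cv2.MORPH_CLOSE,np.ones((3,3)))
    n,l,st,ce=cv2.connectedComponentsWithStats(m); i=1+np.argmax(st[1:,4])
    return l==i
def measure(d,kinds,c,r,z):
    "centre, yaw of long side, size, of the blob cast onto plane z"
    m=blob(d,kinds,c,r); cs,_=cv2.findContours(m.astype(np.uint8),0,2)
    ys,xs=np.nonzero(m); P=ray(d,np.c_[xs,ys],z); ctr=P.mean(0)
    (_, (w,h),a)=cv2.minAreaRect(P.astype(np.float32))
    if w<h: a+=90
    return ctr.round(1),round((a+90)%180-90,1),(round(max(w,h),1),round(min(w,h),1)),m
E
cat > m0.py <<'E'
from h import *
D={n:grab(n) for n in("top","scene")}
it={"bred":("red+pale",(447,252),(248,195),26,20),"bblue":("blue+pale",(181,245),(433,297),26,20),
"packer":("dark",(430,315),(289,174),18,20),"slat":("pale",(319,236),(323,250),56,8),
"weight":("dark",(206,314),(441,245),20,20),"mred":("red",(356,296),(326,206),24,12),"mblue":("blue",(288,298),(374,228),24,12),
"board":("pale+red+blue",(322,298),(350,218),66,6)}
vis={n:D[n]["frame"].copy() for n in D}
for k,(c,a,b,r,z) in it.items():
    for n,p in(("top",a),("scene",b)):
        e=measure(D[n],c,p,r+(6 if n=="scene" else 0),z); print(k,n,*e[:3])
        cs,_=cv2.findContours(e[3].astype(np.uint8),0,2); cv2.drawContours(vis[n],cs,-1,(255,0,255),1)
a=cv2.resize(vis["top"][190:350,130:470],None,fx=2.3,fy=2.3,interpolation=0)[:, :780]
b=vis["scene"][150:330,225:485]; b=cv2.resize(b,(330,228)); 
cv2.imwrite("pics/crop.png",a)
E
python3 m0.py
```

```text
bred top [ 575.7 -336.4] -65.6 (86.5, 44.3)
bred scene [ 571.9 -333.5] -62.4 (90.9, 81.4)
bblue top [600.4 371.3] 21.3 (90.5, 51.0)
bblue scene [597.1 371.2] 20.9 (107.3, 45.0)
packer top [ 413.3 -259.9] -2.3 (56.5, 7.8)
packer scene [ 424.6 -268.7] -36.0 (70.1, 53.7)
slat top [624.4   2.5] 83.3 (263.0, 56.3)
slat scene [466.4 -15. ] -88.0 (305.9, 120.1)
weight top [413.4 301.6] -34.4 (35.9, 22.2)
weight scene [418.7 303.9] 14.3 (73.6, 47.3)
mred top [462.2 -93.3] 1.8 (91.6, 51.3)
mred scene [461.2 -92.4] 2.4 (89.2, 50.1)
mblue top [457.1  86.9] 0.2 (91.8, 52.4)
mblue scene [455.5  88.1] 2.2 (89.4, 50.0)
board top [460.   -3.1] -88.3 (302.5, 111.5)
board scene [457.7   1. ] -88.0 (308.0, 120.3)
```

View pics/crop.png

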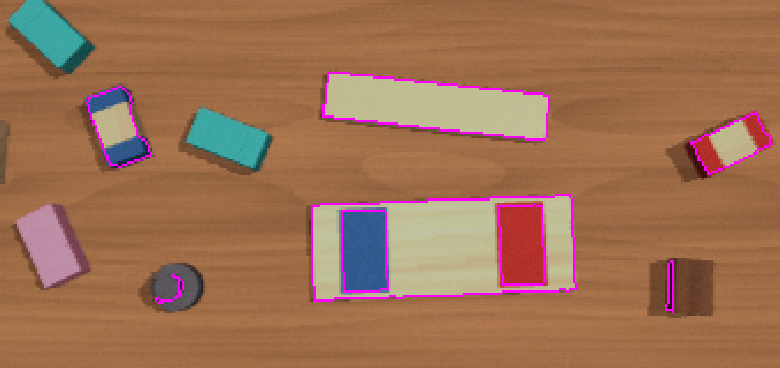

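The crop confirms the choices. The blue bearer (pale middle, blue ends) is at crop (118,127) and the red bearer at (731,143). The turquoise and pink blocks are separate decoys. Packer and weight masks need refining.

```bash
cat >> h.py <<'E'
_old=mask
def mask(f,kind):
    h,s,v=[a.astype(int) for a in cv2.split(cv2.cvtColor(f,cv2.COLOR_BGR2HSV))]
    if kind=="grey": return (s<70)&(v<120)
    if kind=="brown": return (v<103)
    return _old(f,kind)
def yaw(o): 
    x=Ro.from_rotvec(o).as_matrix()[:,0]; return np.degrees(np.arctan2(x[1],x[0]))
def to(x,y,cl=None):
    "shift (mm) along tool x,y to world x,y after turning so that tool y (closing) lies along angle cl deg"
    o=ctrl.get_obs(); w=yaw(o["orientation"]); t=0
    if cl is not None: t=(cl-(w-90)+90)%180-90
    R=Ro.from_rotvec(o["orientation"]).as_matrix()@Ro.from_euler("z",-t,degrees=True).as_matrix()
    e=R.T@np.r_[x-o["ee_pos"][0],y-o["ee_pos"][1],0]
    print("turn",round(-np.radians(t),3),"shift",e.round(1),"z",o["ee_pos"].round(1),"yaw",round(w,1),"q6",o["qpos"][5].round(2),"w",o["width"],"t",o["t"])
E
cat > m1.py <<'E'
from h import *
D={n:grab(n) for n in("top","scene")}
it=[("bred","pale",(447,252),(248,195),14,40),("bblue","pale",(181,245),(433,294),14,40),("packer","brown",(430,315),(289,174),20,20),
("slat","pale",(319,236),(323,250),56,16),("weight","grey",(206,314),(441,245),18,16)]
for k,c,a,b,r,z in it:
    for n,p in(("top",a),("scene",b)): print(k,n,*measure(D[n],c,p,r,z)[:3])
f=cv2.cvtColor(D["top"]["frame"],cv2.COLOR_BGR2HSV)
for x in range(412,446,2): print(x,f[315,x],end=" ")
print(Ro.from_rotvec(ctrl.get_obs()["orientation"]).as_matrix().round(3)); to(575,-336,0)
E
python3 m1.py
```

```text
bred top [ 574.  -332.4] 25.8 (42.7, 41.8)
bred scene [ 586.6 -322.9] 33.4 (79.7, 41.8)
bblue top [600.7 368.2] -69.4 (44.9, 41.9)
bblue scene [597.6 370.8] -68.3 (44.7, 43.0)
packer top [ 415.6 -260.8] -2.3 (59.3, 13.0)
packer scene [ 424.3 -269.3] -37.0 (72.6, 65.3)
slat top [623.2   2.7] 83.3 (261.0, 56.0)
slat scene [626.2  10.9] 83.4 (269.4, 65.7)
weight top [417.6 298.6] -88.7 (54.8, 51.8)
weight scene [407.5 296.4] 27.9 (96.4, 48.8)
412 [ 13 153 122] 414 [ 13 145 109] 416 [ 12 145 107] 418 [ 12 146 108] 420 [ 14 153  45] 422 [ 11 161  38] 424 [  9 145 104] 426 [ 11 152 109] 428 [ 10 146 110] 430 [ 10 158  95] 432 [  9 150 100] 434 [ 10 156 103] 436 [ 11 145 111] 438 [ 11 147 113] 440 [ 12 140 155] 442 [ 12 143 164] 444 [ 13 141 164] [[ 0.952  0.306 -0.   ]
 [ 0.306 -0.952  0.001]
 [ 0.    -0.001 -1.   ]]
turn -1.26 shift [2.589e+02 3.839e+02 1.000e-01] z [ 191.1 -594.9  241.4] yaw 17.8 q6 -0.02 w 87.80037347947147 t 0.3
```

```bash
python3 - <<'E'
from h import *
d=grab("top"); p=ray(d,(431,314.8),40)[0]; print(p); to(p[0],p[1],88)
E
```

```text
[ 411.98516547 -281.08408906]
turn 0.346 shift [ 2.098e+02 -3.214e+02  1.000e-01] z [ 191.1 -594.9  241.5] yaw 17.8 q6 -0.02 w 87.79940407573415 t 0.35
```

Request:
arm_command(
  series=[
    {"linear": [0,0,0.03],"turn": 0.115},
    {"linear": [0,0,0.03],"turn": 0.115},
    {"linear": [0,0,0.03],"turn": 0.115},
    {"linear": [0.026,-0.04,0],"turn": 0},
    {"linear": [0.026,-0.04,0],"turn": 0},
    {"linear": [0.026,-0.04,0],"turn": 0},
    {"linear": [0.026,-0.04,0],"turn": 0},
    {"linear": [0.026,-0.04,0],"turn": 0},
    {"linear": [0.026,-0.04,0],"turn": 0},
    {"linear": [0.026,-0.04,0],"turn": 0},
  ],
)

```text
t: 1.35
ee_pos: [383.6, -319.9, 151.9]
orientation: [3.141, -0.054, 0.001]
ft_force: [1.5, -0.3, -0.1]
width: 87.7
grasp_force: 0.0
```

```bash
python3 -c "
from h import *
to(412,-281,88)"
```

```text
turn 0.0 shift [ 27.1 -39.9  -0. ] z [ 383.6 -319.9  151.9] yaw -2.0 q6 0.89 w 87.68004551951908 t 1.35
```

Request:
arm_command(
  series=[
    {"linear": [0.028,-0.04,0],"turn": 0},
    {"linear": [0,0,0],"turn": 0},
    {"linear": [0,0,0.04],"turn": 0},
    {"linear": [0,0,0.04],"turn": 0},
    {"linear": [0,0,0.03],"turn": 0},
    {"linear": [0,0,0.018],"turn": 0},
    {"linear": [0,0,0],"turn": 0},
  ],
)

```text
t: 2.05
ee_pos: [410.3, -282.0, 21.5]
orientation: [-3.139, 0.054, 0.006]
ft_force: [0.1, 0.2, -0.6]
width: 87.9
grasp_force: 0.0
```

Request:
arm_command(
  series=[
    {"linear": [0,0,0],"turn": 0},
    {"linear": [0,0,0],"turn": 0},
    {"linear": [0,0,0],"turn": 0},
    {"linear": [0,0,0],"turn": 0},
    {"linear": [0,0,0],"turn": 0},
    {"linear": [0,0,0],"turn": 0},
    {"linear": [0,0,0],"turn": 0},
    {"linear": [0,0,0],"turn": 0},
  ],
  jaw=-1,
)

```text
t: 2.85
ee_pos: [412.1, -282.5, 24.1]
orientation: [3.141, -0.054, 0.001]
ft_force: [-0.4, 1.0, 6.8]
width: 44.3
grasp_force: 29.7
```

Request:
arm_command(
  series=[
    {"linear": [0,0,-0.02],"turn": 0},
    {"linear": [0,0,-0.04],"turn": 0},
    {"linear": [0,0,-0.04],"turn": 0},
    {"linear": [0,0,0],"turn": 0},
  ],
)

```text
t: 3.25
ee_pos: [414.5, -284.2, 127.9]
orientation: [3.136, -0.054, 0.011]
ft_force: [-0.1, -0.5, -1.7]
width: 44.4
grasp_force: 29.7
```

```bash
python3 -c "
from h import *
to(459,-2.7,91.7); print(ctrl.get_obs()['grasp_force'])
d=grab('scene');cv2.imwrite('pics/g1.png',cv2.resize(d['frame'][60:300,180:500],(640,480)))"
```

```text
turn -0.064 shift [  52.9 -280.    -1.1] z [ 414.5 -284.2  127.9] yaw -2.0 q6 0.98 w 44.41094052148267 t 3.25
29.684951305389404
```

View pics/g1.png

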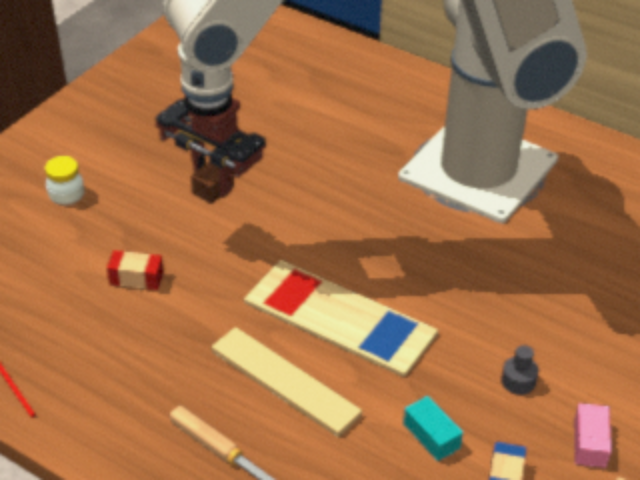

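The packer is in the grip, at picture (211,182). I'll carry it to the board centre.

Request:
arm_command(
  series=[
    {"linear": [0,0,0],"turn": -0.064},
    {"linear": [0.0079,-0.0398,0],"turn": 0},
    {"linear": [0.0079,-0.0398,0],"turn": 0},
    {"linear": [0.0079,-0.0398,0],"turn": 0},
    {"linear": [0.0079,-0.0398,0],"turn": 0},
    {"linear": [0.0079,-0.0398,0],"turn": 0},
    {"linear": [0.0079,-0.0398,0],"turn": 0},
    {"linear": [0.0079,-0.0398,0],"turn": 0},
    {"linear": [0,0,0],"turn": 0},
    {"linear": [0,0,0],"turn": 0},
  ],
)

```text
t: 4.3
ee_pos: [458.0, -1.5, 122.5]
orientation: [3.141, 0.051, -0.004]
ft_force: [0.2, -0.8, -0.5]
width: 43.9
grasp_force: 29.7
```

Request:
arm_command(
  series=[
    {"linear": [0,0,0.03],"turn": 0},
    {"linear": [0,0,0.03],"turn": 0},
    {"linear": [0,0,0.015],"turn": 0},
    {"linear": [0,0,0.005],"turn": 0},
    {"linear": [0,0,0],"turn": 0},
    {"linear": [0,0,0],"turn": 0},
    {"linear": [0,0,0.003],"turn": 0},
    {"linear": [0,0,0.003],"turn": 0},
    {"linear": [0,0,0],"turn": 0},
    {"linear": [0,0,0],"turn": 0},
  ],
)

```text
t: 5.3
ee_pos: [459.0, -2.2, 37.8]
orientation: [3.141, 0.047, 0.0]
ft_force: [-0.6, -0.2, -0.9]
width: 44.5
grasp_force: 29.7
```

Request:
arm_command(
  series=[
    {"linear": [0,0,0.0015],"turn": 0},
    {"linear": [0,0,0],"turn": 0},
  ],
)

```text
t: 5.5
ee_pos: [458.9, -2.2, 36.1]
orientation: [-3.141, -0.047, -0.0]
ft_force: [-0.4, -0.1, 0.3]
width: 44.1
grasp_force: 29.7
```

Request:
arm_command(
  series=[
    {"linear": [0,0,0],"turn": 0},
    {"linear": [0,0,0],"turn": 0},
    {"linear": [0,0,0],"turn": 0},
    {"linear": [0,0,0],"turn": 0},
    {"linear": [0,0,-0.03],"turn": 0},
    {"linear": [0,0,-0.04],"turn": 0},
    {"linear": [0,0,-0.04],"turn": 0},
    {"linear": [0,0,0],"turn": 0},
    {"linear": [0,0,0],"turn": 0},
  ],
  jaw=0.7,
)

```text
t: 6.4
ee_pos: [459.4, -2.3, 146.9]
orientation: [3.141, 0.047, 0.004]
ft_force: [0.4, 0.7, -0.8]
width: 74.9
grasp_force: 0.0
```

```bash
python3 -c "
from h import *
to(574,-332.4,25)"
```

```text
turn 1.164 shift [3.476e+02 3.570e+01 3.000e-01] z [459.4  -2.3 146.9] yaw 1.7 q6 1.51 w 74.94437955383735 t 6.4
```

Request:
arm_command(
  series=[
    {"linear": [0,0,0],"turn": 0.1455},
    {"linear": [0,0,0],"turn": 0.1455},
    {"linear": [0,0,0],"turn": 0.1455},
    {"linear": [0,0,0],"turn": 0.1455},
    {"linear": [0,0,0],"turn": 0.1455},
    {"linear": [0,0,0],"turn": 0.1455},
    {"linear": [0,0,0],"turn": 0.1455},
    {"linear": [0,0,0],"turn": 0.1455},
    {"linear": [0.04,0.004,0],"turn": 0},
    {"linear": [0.04,0.004,0],"turn": 0},
  ],
  jaw=1,
)

```text
t: 7.4
ee_pos: [483.7, -96.4, 139.6]
orientation: [-2.639, 1.636, 0.03]
ft_force: [1.0, 0.9, 0.0]
width: 87.8
grasp_force: 0.0
```

Request:
arm_command(
  series=[
    {"linear": [0.045,0.0045,0],"turn": 0},
    {"linear": [0.045,0.0045,0],"turn": 0},
    {"linear": [0.045,0.0045,0],"turn": 0},
    {"linear": [0.045,0.0045,0],"turn": 0},
    {"linear": [0.045,0.0045,0],"turn": 0},
    {"linear": [0.042,0.005,0],"turn": 0},
    {"linear": [0,0,0],"turn": 0},
    {"linear": [0,0,0.03],"turn": 0},
    {"linear": [0,0,0],"turn": 0},
    {"linear": [0,0,0],"turn": 0},
  ],
)

```text
t: 8.4
ee_pos: [577.6, -344.3, 100.2]
orientation: [-2.638, 1.636, 0.032]
ft_force: [0.4, 0.7, 0.2]
width: 87.6
grasp_force: 0.0
```

```bash
python3 -c "
from h import *
to(574,-332.4,25)
d=grab('top');cv2.imwrite('pics/r1.png',cv2.resize(d['frame'][180:340,260:520],None,fx=2.5,fy=2.5))"
```

```text
turn 0.024 shift [-12.3  -1.8   0.5] z [ 577.6 -344.3  100.2] yaw -63.6 q6 2.08 w 87.55397774613434 t 8.4
```

View pics/r1.png

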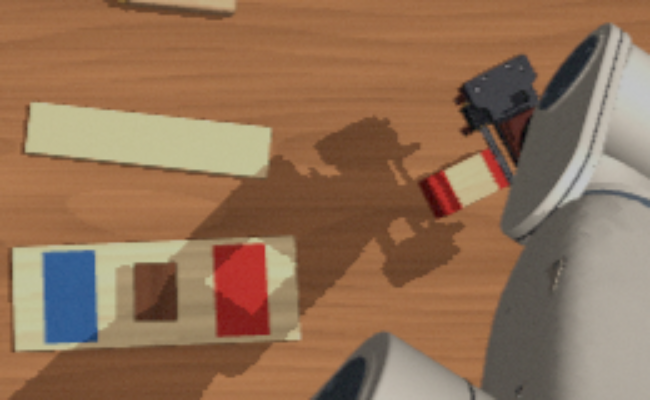

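The packer is on the board at picture (156,292), midway between the marks. The gripper is near the red bearer at (465,185). The pose looks slightly tilted, so I'll check it after settling.

Request:
arm_command(
  series=[
    {"linear": [0,0,0],"turn": 0},
    {"linear": [0,0,0],"turn": 0},
    {"linear": [0,0,0],"turn": 0},
  ],
)

```text
t: 8.75
ee_pos: [579.4, -345.9, 102.9]
orientation: [-2.638, 1.637, 0.023]
ft_force: [-0.1, 0.2, -0.3]
width: 87.5
grasp_force: 0.0
```

```bash
python3 -c "
from h import *
to(574,-332.4,25)
o=ctrl.get_obs();print(Ro.from_rotvec(o['orientation']).as_matrix().round(4),o['qvel'].round(3),o['qpos'].round(3))"
```

```text
turn 0.024 shift [-14.5  -0.8   0.5] z [ 579.4 -345.9  102.9] yaw -63.6 q6 2.08 w 87.529196284017 t 8.75
[[ 0.4443 -0.8959  0.0071]
 [-0.8953 -0.4437  0.0394]
 [-0.0321 -0.0238 -0.9992]] [-0.001  0.003  0.     0.    -0.001 -0.001] [-0.572  0.665  1.577  0.047  0.915  2.081]
```

The earlier turn pushed joint 6 past its range (1.51 + 1.16 > 2.54), which left a 2.3° tilt in the commanded pose. I'll cancel it by nudging against the opposite limit.

Request:
arm_command(
  series=[
    {"linear": [0,0,-0.01],"turn": -0.148},
    {"linear": [0,0,-0.01],"turn": -0.148},
    {"linear": [0,0,-0.01],"turn": -0.148},
    {"linear": [0,0,0],"turn": -0.148},
    {"linear": [0,0,0],"turn": -0.148},
    {"linear": [0,0,0],"turn": -0.148},
    {"linear": [0,0,0],"turn": -0.148},
    {"linear": [0,0,0],"turn": -0.148},
    {"linear": [0,0,0],"turn": -0.148},
    {"linear": [0,0,0],"turn": -0.148},
  ],
)

```text
t: 9.75
ee_pos: [578.9, -347.1, 132.6]
orientation: [-3.049, -0.579, -0.022]
ft_force: [1.0, -0.7, 0.5]
width: 87.8
grasp_force: 0.0
```

Request:
arm_command(
  series=[
    {"linear": [0,0,0],"turn": -0.148},
    {"linear": [0,0,0],"turn": -0.148},
    {"linear": [0,0,0],"turn": -0.148},
    {"linear": [0,0,0],"turn": -0.148},
    {"linear": [0,0,0],"turn": -0.148},
    {"linear": [0,0,0],"turn": -0.148},
    {"linear": [0,0,0],"turn": -0.148},
    {"linear": [0,0,0],"turn": -0.148},
    {"linear": [0,0,0],"turn": -0.148},
    {"linear": [0,0,0],"turn": -0.148},
  ],
)

```text
t: 10.75
ee_pos: [578.9, -347.1, 132.5]
orientation: [-1.873, -2.499, -0.056]
ft_force: [-0.4, -0.6, 0.8]
width: 88.0
grasp_force: 0.0
```

Request:
arm_command(
  series=[
    {"linear": [0,0,0],"turn": -0.148},
    {"linear": [0,0,0],"turn": -0.148},
    {"linear": [0,0,0],"turn": -0.148},
    {"linear": [0,0,0],"turn": -0.148},
    {"linear": [0,0,0],"turn": -0.148},
    {"linear": [0,0,0],"turn": -0.148},
    {"linear": [0,0,0],"turn": -0.148},
    {"linear": [0,0,0],"turn": -0.148},
    {"linear": [0,0,0],"turn": 0},
    {"linear": [0,0,0],"turn": 0},
  ],
)

```text
t: 11.75
ee_pos: [578.9, -347.1, 132.4]
orientation: [0.176, 3.132, 0.063]
ft_force: [0.3, 0.1, 0.7]
width: 87.9
grasp_force: 0.0
```

```bash
cat >> h.py <<'E'
def st():
    o=ctrl.get_obs(); R=Ro.from_rotvec(o['orientation']).as_matrix()
    q=o['qpos'];print("zaxis",R[:,2].round(4),"q",q.round(3),"sum",(q[1]+q[2]+q[4]-np.pi).round(4)); to(574,-332.4,25)
E
python3 -c "
from h import *
st()"
```

```text
zaxis [ 0.0064  0.0398 -0.9992] q [-0.574  0.627  1.566  0.045  0.965 -2.058] sum 0.0167
turn 1.022 shift [15.4  1.8  0.6] z [ 578.9 -347.1  132.4] yaw 173.6 q6 -2.06 w 87.89536802701514 t 11.75
```

Request:
arm_command(
  series=[
    {"linear": [0,0,0],"turn": -0.149},
    {"linear": [0,0,0],"turn": -0.149},
    {"linear": [0,0,0],"turn": -0.149},
    {"linear": [0,0,0],"turn": -0.13},
    {"linear": [0,0,0],"turn": 0},
    {"linear": [0,0,0],"turn": 0},
    {"linear": [0,0,0],"turn": 0},
  ],
)

```text
t: 12.45
ee_pos: [587.4, -332.7, 132.1]
orientation: [0.674, -3.058, -0.017]
ft_force: [-0.3, -0.3, 0.3]
width: 88.0
grasp_force: 0.0
```

```bash
python3 -c "
from h import *
st()"
```

```text
zaxis [-0.0119  0.0086 -0.9999] q [-5.340e-01  6.270e-01  1.566e+00  2.000e-03  9.630e-01 -2.539e+00] sum 0.0146
turn 1.568 shift [  5.9 -12.    0.2] z [ 587.4 -332.7  132.1] yaw -155.2 q6 -2.54 w 88.0255012051468 t 12.45
```

```bash
cat >> h.py <<'E'
def go(x,y,z,cl=None,w0=None):
    o=ctrl.get_obs(); w=yaw(o["orientation"]); t=0 if cl is None else (cl-(w-90)+90)%180-90
    R=Ro.from_rotvec(o["orientation"]).as_matrix()@Ro.from_euler("z",-t,degrees=True).as_matrix()
    e=R.T@(np.r_[x,y,z]-o["ee_pos"])
    print("turn",round(-np.radians(t),3),"shift",e.round(1),"pos",o["ee_pos"].round(1),"closing",round((w-90)%180,1),"q",o["qpos"][[0,5]].round(2),"w",o["width"].round(1),"g",o["grasp_force"].round(1),"t",o["t"],"zax",R[:,2].round(3))
E
python3 -c "
from h import *
go(574,-332.4,24,25)"
```

```text
Traceback (most recent call last):
  File "h.py", line 53, in go
    print("turn",round(-np.radians(t),3),"shift",e.round(1),"pos",o["ee_pos"].round(1),"closing",round((w-90)%180,1),"q",o["qpos"][[0,5]].round(2),"w",o["width"].round(1),"g",o["grasp_force"].round(1),"t",o["t"],"zax",R[:,2].round(3))
                                                                                                                                                       ^^^^^^^^^^^^^^^^
AttributeError: 'float' object has no attribute 'round'
```

Request:
arm_command(
  series=[
    {"linear": [0,0,0],"turn": 0.1425},
    {"linear": [0,0,0],"turn": 0.1425},
    {"linear": [0,0,0],"turn": 0.1425},
    {"linear": [0,0,0],"turn": 0.1425},
    {"linear": [0,0,0],"turn": 0.1425},
    {"linear": [0,0,0],"turn": 0.1425},
    {"linear": [0,0,0],"turn": 0.1425},
    {"linear": [0,0,0],"turn": 0.1425},
    {"linear": [0,0,0],"turn": 0.1425},
    {"linear": [0,0,0],"turn": 0.1425},
  ],
)

```text
t: 13.45
ee_pos: [587.1, -333.0, 132.0]
orientation: [-1.496, -2.746, -0.003]
ft_force: [-0.5, -0.2, -0.1]
width: 87.8
grasp_force: 0.0
```

Request:
arm_command(
  series=[
    {"linear": [0,0,0],"turn": 0.143},
    {"linear": [0.006,-0.012,0],"turn": 0},
    {"linear": [0,0,0],"turn": 0},
    {"linear": [0,0,0],"turn": 0},
  ],
)

```text
t: 13.85
ee_pos: [573.4, -332.3, 132.3]
orientation: [-1.675, -2.64, -0.001]
ft_force: [0.0, -0.2, -0.1]
width: 87.5
grasp_force: 0.0
```

```bash
python3 -c "
from h import *
go(574,-332.4,24,25)"
```

```text
Traceback (most recent call last):
  File "h.py", line 53, in go
    print("turn",round(-np.radians(t),3),"shift",e.round(1),"pos",o["ee_pos"].round(1),"closing",round((w-90)%180,1),"q",o["qpos"][[0,5]].round(2),"w",o["width"].round(1),"g",o["grasp_force"].round(1),"t",o["t"],"zax",R[:,2].round(3))
                                                                                                                                                       ^^^^^^^^^^^^^^^^
AttributeError: 'float' object has no attribute 'round'
```

Request:
arm_command(
  series=[
    {"linear": [0,0,0.04],"turn": 0},
    {"linear": [0,0,0.04],"turn": 0},
    {"linear": [0,0,0.018],"turn": 0},
    {"linear": [0,0,0.01],"turn": 0},
    {"linear": [0,0,0],"turn": 0},
    {"linear": [0,0,0],"turn": 0},
  ],
)

```text
t: 14.45
ee_pos: [573.8, -331.6, 25.5]
orientation: [-1.677, -2.641, -0.001]
ft_force: [0.7, -0.4, -0.2]
width: 87.6
grasp_force: 0.0
```

Request:
arm_command(
  series=[
    {"linear": [0,0,0],"turn": 0},
    {"linear": [0,0,0],"turn": 0},
    {"linear": [0,0,0],"turn": 0},
    {"linear": [0,0,0],"turn": 0},
    {"linear": [0,0,0],"turn": 0},
    {"linear": [0,0,0],"turn": 0},
    {"linear": [0,0,0],"turn": 0},
    {"linear": [0,0,0],"turn": 0},
  ],
  jaw=-1,
)

```text
t: 15.25
ee_pos: [572.9, -331.1, 24.3]
orientation: [-1.677, -2.64, -0.001]
ft_force: [0.1, 0.5, 1.8]
width: 43.8
grasp_force: 30.0
```

Request:
arm_command(
  series=[
    {"linear": [0,0,-0.02],"turn": 0},
    {"linear": [0,0,-0.04],"turn": 0},
    {"linear": [0,0,-0.04],"turn": 0},
    {"linear": [0,0,0],"turn": 0},
    {"linear": [0,0,0],"turn": 0},
  ],
)

```text
t: 15.75
ee_pos: [574.3, -332.1, 124.9]
orientation: [-1.677, -2.641, -0.001]
ft_force: [-0.4, 0.1, -2.0]
width: 43.7
grasp_force: 30.0
```

```bash
sed -i 's/o\["width"\].round(1),"g",o\["grasp_force"\].round(1),"t",o\["t"\]/round(o["width"],1),"g",round(o["grasp_force"],1),"t",round(o["t"],2)/' h.py; python3 -c "
from h import *
go(461.7,-92.9,124,91.7)"
```

```text
turn -1.161 shift [105.4 242.4   3.9] pos [ 574.3 -332.1  124.9] closing 25.2 q [-0.54 -0.98] w 43.7 g 30.0 t 15.75 zax [-0.011  0.007 -1.   ]
```

Request:
arm_command(
  series=[
    {"linear": [0,0,0],"turn": -0.145},
    {"linear": [0,0,0],"turn": -0.145},
    {"linear": [0,0,0],"turn": -0.145},
    {"linear": [0,0,0],"turn": -0.145},
    {"linear": [0,0,0],"turn": -0.145},
    {"linear": [0,0,0],"turn": -0.145},
    {"linear": [0,0,0],"turn": -0.145},
    {"linear": [0,0,0],"turn": -0.146},
    {"linear": [0,0,0],"turn": 0},
  ],
)

```text
t: 16.65
ee_pos: [572.8, -331.2, 121.8]
orientation: [0.048, -3.126, -0.016]
ft_force: [0.1, -0.3, -2.3]
width: 43.6
grasp_force: 30.0
```

Request:
arm_command(
  series=[
    {"linear": [0.0176,0.0404,0.0006],"turn": 0},
    {"linear": [0.0176,0.0404,0.0006],"turn": 0},
    {"linear": [0.0176,0.0404,0.0006],"turn": 0},
    {"linear": [0.0176,0.0404,0.0006],"turn": 0},
    {"linear": [0.0176,0.0404,0.0006],"turn": 0},
    {"linear": [0.0176,0.0404,0.0006],"turn": 0},
    {"linear": [0,0,0],"turn": 0},
    {"linear": [0,0,0],"turn": 0},
    {"linear": [0,0,0],"turn": 0},
  ],
)

```text
t: 17.55
ee_pos: [462.0, -93.2, 123.7]
orientation: [0.043, -3.13, -0.013]
ft_force: [-0.2, -0.4, -0.0]
width: 43.6
grasp_force: 30.0
```

```bash
python3 -c "
from h import *
go(461.7,-92.9,36,91.7)"
```

```text
turn -0.002 shift [-0.8 -0.4 87.7] pos [462.  -93.2 123.7] closing 91.6 q [-0.23 -1.83] w 43.6 g 30.0 t 17.55 zax [-0.012  0.008 -1.   ]
```

Request:
arm_command(
  series=[
    {"linear": [-0.001,0,0.03],"turn": 0},
    {"linear": [0,0,0.03],"turn": 0},
    {"linear": [0,0,0.015],"turn": 0},
    {"linear": [0,0,0.005],"turn": 0},
    {"linear": [0,0,0],"turn": 0},
    {"linear": [0,0,0.003],"turn": 0},
    {"linear": [0,0,0.003],"turn": 0},
    {"linear": [0,0,0.002],"turn": 0},
    {"linear": [0,0,0],"turn": 0},
    {"linear": [0,0,0],"turn": 0},
  ],
)

```text
t: 18.55
ee_pos: [461.8, -92.0, 36.3]
orientation: [0.046, -3.13, -0.013]
ft_force: [1.0, 0.4, 1.5]
width: 44.1
grasp_force: 30.0
```

Request:
arm_command(
  series=[
    {"linear": [0,0,0],"turn": 0},
    {"linear": [0,0,0],"turn": 0},
    {"linear": [0,0,0],"turn": 0},
    {"linear": [0,0,0],"turn": 0},
    {"linear": [0,0,-0.03],"turn": 0},
    {"linear": [0,0,-0.04],"turn": 0},
    {"linear": [0,0,-0.04],"turn": 0},
    {"linear": [0,0,0],"turn": 0},
    {"linear": [0,0,0],"turn": 0},
  ],
  jaw=0.6,
)

```text
t: 19.45
ee_pos: [463.0, -92.9, 146.6]
orientation: [0.046, -3.131, -0.012]
ft_force: [-0.4, 0.0, -0.2]
width: 70.1
grasp_force: 0.0
```

```bash
python3 -c "
from h import *
go(600,368.5,130,111)"
```

```text
turn -0.337 shift [-293.3  381.5   18.8] pos [463.  -92.9 146.6] closing 91.7 q [-0.23 -1.83] w 70.1 g 0.0 t 19.45 zax [-0.01   0.008 -1.   ]
```

Request:
arm_command(
  series=[
    {"linear": [0,0,0],"turn": -0.112},
    {"linear": [0,0,0],"turn": -0.112},
    {"linear": [0,0,0],"turn": -0.113},
    {"linear": [0,0,0],"turn": 0},
    {"linear": [-0.029,0.038,0.001],"turn": 0},
    {"linear": [-0.029,0.038,0.001],"turn": 0},
    {"linear": [-0.029,0.038,0.001],"turn": 0},
    {"linear": [-0.029,0.038,0.001],"turn": 0},
    {"linear": [-0.029,0.038,0.001],"turn": 0},
    {"linear": [-0.029,0.038,0.001],"turn": 0},
  ],
  jaw=1,
)

```text
t: 20.45
ee_pos: [542.9, 184.2, 139.8]
orientation: [0.565, -3.078, -0.016]
ft_force: [0.6, -0.1, -0.0]
width: 88.0
grasp_force: 0.0
```

Request:
arm_command(
  series=[
    {"linear": [-0.029,0.038,0.001],"turn": 0},
    {"linear": [-0.029,0.038,0.001],"turn": 0},
    {"linear": [-0.029,0.038,0.001],"turn": 0},
    {"linear": [-0.029,0.038,0.001],"turn": 0},
    {"linear": [0,0,0],"turn": 0},
    {"linear": [0,0,0],"turn": 0},
    {"linear": [0,0,0],"turn": 0},
  ],
)

```text
t: 21.15
ee_pos: [596.2, 364.5, 136.7]
orientation: [0.567, -3.077, -0.014]
ft_force: [-1.2, -1.0, 0.7]
width: 88.0
grasp_force: 0.0
```

```bash
python3 -c "
from h import *
go(600,368.5,24,111)
D=grab('top');d=D['frame'];cv2.imwrite('pics/b1.png',cv2.resize(d[180:340,130:390],None,fx=2.5,fy=2.5))
for k,c,p,r,z in [('packer','brown',(322,297),18,20),('bred','red',(356,290),30,52),('bredpale','pale',(358,294),12,52)]: print(k,*measure(D,c,p,r,z)[:3])
"
```

```text
turn -0.002 shift [ -6.2   1.1 112.7] pos [596.2 364.5 136.7] closing 110.9 q [ 0.53 -1.42] w 88.0 g 0.0 t 21.15 zax [-0.015  0.007 -1.   ]
packer [462.4  -3.8] -0.6 (54.5, 15.7)
bred [429.2 -89.8] 89.0 (48.2, 35.1)
bredpale [464.6 -96.1] 89.5 (53.6, 40.4)
```

View pics/b1.png

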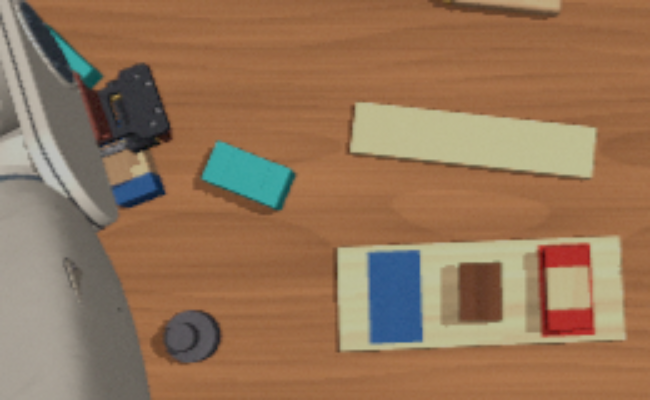

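The packer sits at picture (481,292), and the red bearer covers the red mark at (567,289). The gripper is over the blue bearer at (135,190), and the turquoise blocks at (247,175) and (80,60) are clear of it.

Request:
arm_command(
  series=[
    {"linear": [-0.006,0.001,0],"turn": 0},
    {"linear": [0,0,0.04],"turn": 0},
    {"linear": [0,0,0.04],"turn": 0},
    {"linear": [0,0,0.022],"turn": 0},
    {"linear": [0,0,0.01],"turn": 0},
    {"linear": [0,0,0],"turn": 0},
    {"linear": [0,0,0],"turn": 0},
  ],
)

```text
t: 21.9
ee_pos: [602.1, 370.0, 27.3]
orientation: [0.569, -3.081, -0.017]
ft_force: [1.0, 0.0, 0.3]
width: 87.9
grasp_force: 0.0
```

Request:
arm_command(
  series=[
    {"linear": [0,0,0],"turn": 0},
    {"linear": [0,0,0],"turn": 0},
    {"linear": [0,0,0],"turn": 0},
    {"linear": [0,0,0],"turn": 0},
    {"linear": [0,0,0],"turn": 0},
    {"linear": [0,0,0],"turn": 0},
    {"linear": [0,0,0],"turn": 0},
    {"linear": [0,0,0],"turn": 0},
  ],
  jaw=-1,
)

```text
t: 22.7
ee_pos: [601.2, 369.9, 26.2]
orientation: [0.57, -3.079, -0.016]
ft_force: [-0.1, -1.0, 1.8]
width: 43.6
grasp_force: 29.9
```

Request:
arm_command(
  series=[
    {"linear": [0,0,-0.02],"turn": 0},
    {"linear": [0,0,-0.04],"turn": 0},
    {"linear": [0,0,-0.04],"turn": 0},
    {"linear": [0,0,0],"turn": 0},
    {"linear": [0,0,0],"turn": 0},
    {"linear": [0,0,0],"turn": 0},
  ],
)

```text
t: 23.3
ee_pos: [601.5, 368.6, 125.3]
orientation: [0.57, -3.077, -0.015]
ft_force: [0.5, -0.5, -1.1]
width: 44.2
grasp_force: 29.9
```

```bash
python3 -c "
from h import *
go(456.3,87.5,124,91.7)"
```

```text
turn 0.337 shift [ 153.4 -276.7    1.2] pos [601.5 368.6 125.3] closing 111.0 q [ 0.53 -1.42] w 44.2 g 29.9 t 23.3 zax [-0.014  0.007 -1.   ]
```

Request:
arm_command(
  series=[
    {"linear": [0,0,0],"turn": 0.112},
    {"linear": [0,0,0],"turn": 0.112},
    {"linear": [0,0,0],"turn": 0.113},
    {"linear": [0.0219,-0.0395,0],"turn": 0},
    {"linear": [0.0219,-0.0395,0],"turn": 0},
    {"linear": [0.0219,-0.0395,0],"turn": 0},
    {"linear": [0.0219,-0.0395,0],"turn": 0},
    {"linear": [0.0219,-0.0395,0],"turn": 0},
    {"linear": [0.0219,-0.0395,0],"turn": 0},
    {"linear": [0.0219,-0.0395,0],"turn": 0},
  ],
)

```text
t: 24.3
ee_pos: [454.9, 86.7, 124.3]
orientation: [0.046, -3.126, -0.012]
ft_force: [1.9, -0.9, -1.2]
width: 43.8
grasp_force: 29.9
```

Request:
arm_command(
  series=[
    {"linear": [0,0,0],"turn": 0},
    {"linear": [0,0,0],"turn": 0},
    {"linear": [0,0,0],"turn": 0},
  ],
)

```text
t: 24.6
ee_pos: [457.6, 88.7, 125.1]
orientation: [0.046, -3.129, -0.013]
ft_force: [0.6, -0.1, -0.9]
width: 43.8
grasp_force: 29.9
```

```bash
python3 -c "
from h import *
go(456.3,87.5,38,91.7)"
```

```text
turn -0.0 shift [ 0.3 -1.9 87.1] pos [457.6  88.7 125.1] closing 91.7 q [ 0.16 -1.45] w 43.8 g 29.9 t 24.6 zax [-0.012  0.008 -1.   ]
```

Request:
arm_command(
  series=[
    {"linear": [0,-0.002,0.03],"turn": 0},
    {"linear": [0,0,0.03],"turn": 0},
    {"linear": [0,0,0.015],"turn": 0},
    {"linear": [0,0,0.005],"turn": 0},
    {"linear": [0,0,0],"turn": 0},
    {"linear": [0,0,0.003],"turn": 0},
    {"linear": [0,0,0.003],"turn": 0},
    {"linear": [0,0,0.001],"turn": 0},
    {"linear": [0,0,0],"turn": 0},
    {"linear": [0,0,0],"turn": 0},
  ],
)

```text
t: 25.6
ee_pos: [456.4, 86.9, 38.8]
orientation: [0.046, -3.13, -0.013]
ft_force: [-0.5, -1.2, -0.5]
width: 44.1
grasp_force: 29.9
```

Request:
arm_command(
  series=[
    {"linear": [0,0,0],"turn": 0},
    {"linear": [0,0,0],"turn": 0},
    {"linear": [0,0,0],"turn": 0},
    {"linear": [0,0,0],"turn": 0},
    {"linear": [0,0,-0.03],"turn": 0},
    {"linear": [0,0,-0.04],"turn": 0},
    {"linear": [0,0,-0.04],"turn": 0},
    {"linear": [0,0,0],"turn": 0},
    {"linear": [0,0,0],"turn": 0},
    {"linear": [0,0,0],"turn": 0},
  ],
  jaw=0.6,
)

```text
t: 26.6
ee_pos: [456.7, 85.9, 147.5]
orientation: [0.046, -3.128, -0.013]
ft_force: [0.8, -0.9, 0.0]
width: 70.0
grasp_force: 0.0
```

```bash
python3 -c "
from h import *
go(623.3,2.6,130,-6.7)
go(623.3,2.6,23,-6.7)"
```

```text
turn -1.425 shift [  63.4 -175.5   14.6] pos [456.7  85.9 147.5] closing 91.7 q [ 0.15 -1.46] w 70.0 g 0.0 t 26.6 zax [-0.014  0.008 -1.   ]
turn -1.425 shift [  64.  -177.   121.5] pos [456.7  85.9 147.5] closing 91.7 q [ 0.15 -1.46] w 70.0 g 0.0 t 26.6 zax [-0.014  0.008 -1.   ]
```

Request:
arm_command(
  series=[
    {"linear": [0,0,0],"turn": 0.143},
    {"linear": [0,0,0],"turn": 0.143},
    {"linear": [0,0,0],"turn": 0.143},
    {"linear": [0,0,0],"turn": 0.143},
    {"linear": [0,0,0],"turn": 0.143},
    {"linear": [0,0,0],"turn": 0.143},
    {"linear": [0,0,0],"turn": 0.143},
    {"linear": [0,0,0],"turn": 0.143},
    {"linear": [0,0,0],"turn": 0.143},
    {"linear": [0,0,0],"turn": 0.143},
  ],
  jaw=1,
)

```text
t: 27.6
ee_pos: [456.3, 85.8, 146.7]
orientation: [-2.021, -2.383, 0.007]
ft_force: [1.0, -0.2, 0.0]
width: 88.0
grasp_force: 0.0
```

Request:
arm_command(
  series=[
    {"linear": [0,0,0],"turn": 0.143},
    {"linear": [0,0,0],"turn": 0.144},
    {"linear": [-0.016,0.044,0],"turn": 0},
    {"linear": [-0.016,0.044,0],"turn": 0},
    {"linear": [-0.016,0.044,0],"turn": 0},
    {"linear": [-0.016,0.044,0],"turn": 0},
    {"linear": [0,0,0],"turn": 0},
    {"linear": [0,0,0],"turn": 0},
    {"linear": [0,0,0],"turn": 0},
  ],
)

```text
t: 28.5
ee_pos: [622.7, 2.4, 144.0]
orientation: [-2.335, -2.077, 0.01]
ft_force: [-0.5, 0.5, -0.1]
width: 87.8
grasp_force: 0.0
```

```bash
python3 -c "
from h import *
go(623.3,2.6,22,-6.7)
D=grab('top');d=D['frame'];cv2.imwrite('pics/s1.png',cv2.resize(d[190:340,240:400],None,fx=4,fy=4))
"
```

```text
turn 0.0 shift [ -0.5   2.6 122. ] pos [622.7   2.4 144. ] closing 173.3 q [-0.02  0.09] w 87.8 g 0.0 t 28.5 zax [-0.016  0.008 -1.   ]
```

View pics/s1.png

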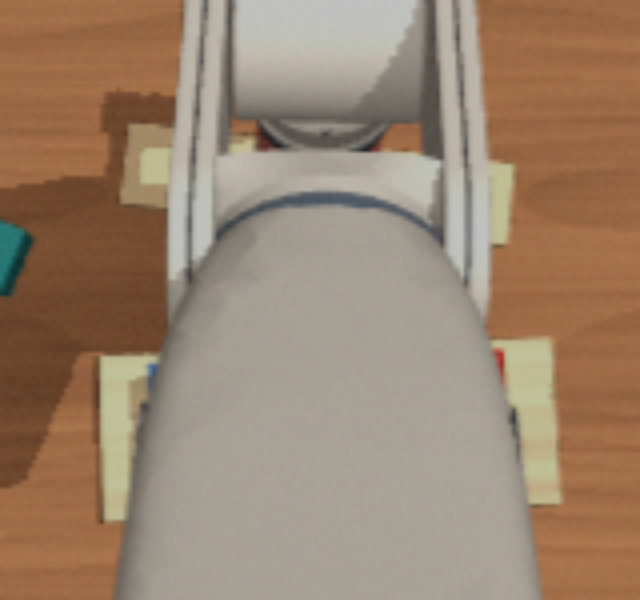

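```bash
python3 -c "
from h import *
D=grab('scene');d=D['frame']
P=lambda x,y,z: proj(D,[[x,y,z]])[0]
# predicted top corners of the blocks in their target poses
v=cv2.resize(d[160:280,270:430],None,fx=5,fy=5,interpolation=2)
a=np.radians(1.7);u=np.array([np.cos(a),np.sin(a)]);w=np.array([-u[1],u[0]])
for c,l in(((461.7,-92.9),42),((456.3,87.5),42),((459,-2.7),30)):
    q=[np.r_[np.array(c)+i*l*u+j*22*w,52] for i,j in((1,1),(1,-1),(-1,-1),(-1,1))]
    q=(proj(D,q)-[270,160])*5+2
    cv2.polylines(v,[q.astype(int)],True,(255,0,255),1)
cv2.imwrite('pics/s2.png',v)
"
```

```text
(no output)
```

View pics/s2.png

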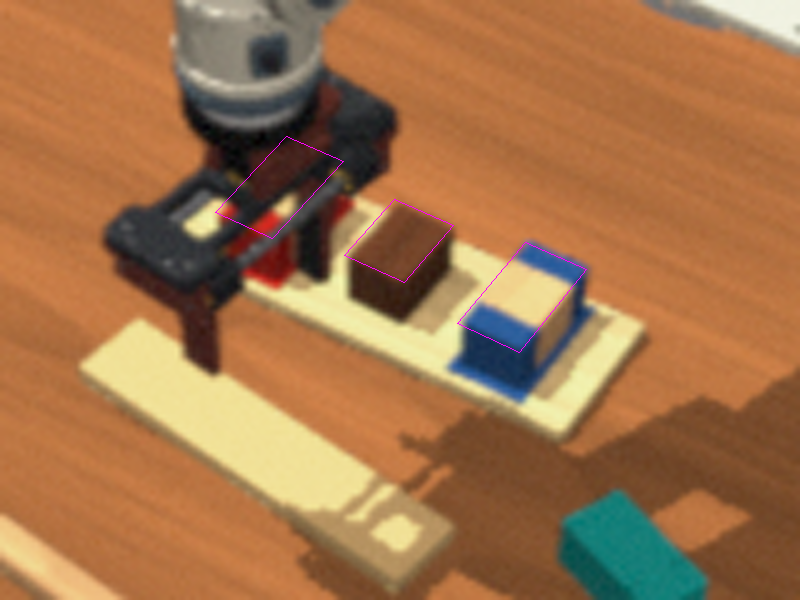

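The packer at (400,240) and the blue bearer at (525,297) match the magenta predicted poses to within a few mm. The red bearer is behind the gripper at (270,240). Now I'll grasp the slat.

Request:
arm_command(
  series=[
    {"linear": [0,0.002,0.04],"turn": 0},
    {"linear": [0,0,0.04],"turn": 0},
    {"linear": [0,0,0.03],"turn": 0},
    {"linear": [0,0,0.007],"turn": 0},
    {"linear": [0,0,0],"turn": 0},
    {"linear": [0,0,0],"turn": 0},
    {"linear": [0,0,0.004],"turn": 0},
    {"linear": [0,0,0],"turn": 0},
    {"linear": [0,0,0],"turn": 0},
  ],
)

```text
t: 29.5
ee_pos: [625.8, 2.7, 25.6]
orientation: [-2.338, -2.079, 0.004]
ft_force: [0.2, 0.4, -1.0]
width: 87.6
grasp_force: 0.0
```

Request:
arm_command(
  series=[
    {"linear": [0,0,0],"turn": 0},
    {"linear": [0,0,0],"turn": 0},
    {"linear": [0,0,0],"turn": 0},
    {"linear": [0,0,0],"turn": 0},
    {"linear": [0,0,0],"turn": 0},
    {"linear": [0,0,0],"turn": 0},
    {"linear": [0,0,0],"turn": 0},
  ],
  jaw=-1,
)

```text
t: 30.2
ee_pos: [624.9, 2.7, 24.7]
orientation: [-2.336, -2.078, 0.006]
ft_force: [-2.2, -0.1, 1.8]
width: 55.7
grasp_force: 30.0
```

Request:
arm_command(
  series=[
    {"linear": [0,0,-0.01],"turn": 0},
    {"linear": [0,0,-0.03],"turn": 0},
    {"linear": [0,0,-0.04],"turn": 0},
    {"linear": [0,0,-0.04],"turn": 0},
    {"linear": [0,0,0],"turn": 0},
    {"linear": [0,0,0],"turn": 0},
    {"linear": [0,0,0],"turn": 0},
  ],
)

```text
t: 30.9
ee_pos: [625.9, 1.7, 143.7]
orientation: [-2.336, -2.077, 0.008]
ft_force: [-0.1, 0.3, -1.1]
width: 55.7
grasp_force: 30.0
```

```bash
python3 -c "
from h import *
go(459,-2.7,130,1.7)
D=grab('scene');d=D['frame'];cv2.imwrite('pics/s3.png',cv2.resize(d[130:290,250:450],None,fx=4,fy=3.75))"
```

```text
turn -0.147 shift [   0.4 -166.7   16. ] pos [625.9   1.7 143.7] closing 173.3 q [-0.02  0.09] w 55.7 g 30.0 t 30.9 zax [-0.014  0.008 -1.   ]
```

View pics/s3.png

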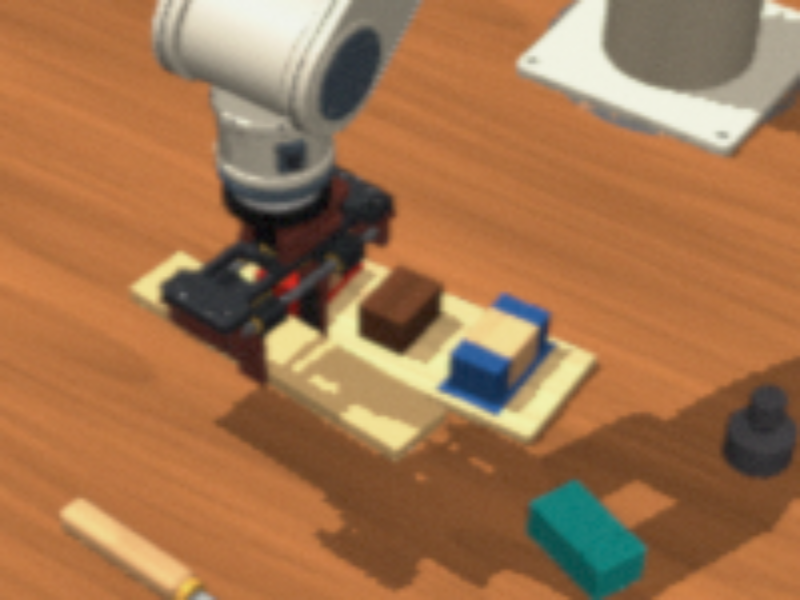

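The slat is held level, spanning (140,280) to (420,430). Now over the board.

Request:
arm_command(
  series=[
    {"linear": [0,0,0],"turn": -0.147},
    {"linear": [0,-0.03,0],"turn": 0},
    {"linear": [0,-0.04,0],"turn": 0},
    {"linear": [0,-0.04,0],"turn": 0},
    {"linear": [0,-0.04,0],"turn": 0},
    {"linear": [0,-0.0165,0],"turn": 0},
    {"linear": [0,0,0],"turn": 0},
    {"linear": [0,0,0],"turn": 0},
    {"linear": [0,0,0],"turn": 0},
  ],
)

```text
t: 31.85
ee_pos: [461.8, -3.3, 146.5]
orientation: [-2.178, -2.245, 0.003]
ft_force: [0.2, 0.4, -1.4]
width: 55.9
grasp_force: 30.0
```

```bash
python3 -c "
from h import *
go(459,-2.7,76.7,1.7)"
```

```text
turn 0.0 shift [ 0.1 -2.  69.8] pos [461.8  -3.3 146.5] closing 1.7 q [-0.04 -0.08] w 55.9 g 30.0 t 31.85 zax [-0.011  0.008 -1.   ]
```

Request:
arm_command(
  series=[
    {"linear": [0,-0.002,0.02],"turn": 0},
    {"linear": [0,0,0.03],"turn": 0},
    {"linear": [0,0,0.01],"turn": 0},
    {"linear": [0,0,0.003],"turn": 0},
    {"linear": [0,0,0],"turn": 0},
    {"linear": [0,0,0.003],"turn": 0},
    {"linear": [0,0,0.002],"turn": 0},
    {"linear": [0,0,0.001],"turn": 0},
    {"linear": [0,0,0],"turn": 0},
    {"linear": [0,0,0],"turn": 0},
  ],
)

```text
t: 32.85
ee_pos: [457.7, -2.8, 78.0]
orientation: [-2.178, -2.244, 0.003]
ft_force: [-0.4, 0.6, -1.9]
width: 56.1
grasp_force: 30.0
```

Request:
arm_command(
  series=[
    {"linear": [0,0,0.001],"turn": 0},
    {"linear": [0,0,0.001],"turn": 0},
    {"linear": [0,0,0],"turn": 0},
    {"linear": [0,0,0],"turn": 0},
  ],
)

```text
t: 33.25
ee_pos: [457.7, -2.8, 76.6]
orientation: [-2.178, -2.244, 0.004]
ft_force: [-3.1, -0.5, 12.0]
width: 55.9
grasp_force: 30.0
```

Request:
arm_command(
  series=[
    {"linear": [0,0,0],"turn": 0},
    {"linear": [0,0,0],"turn": 0},
    {"linear": [0,0,0],"turn": 0},
    {"linear": [0,0,0],"turn": 0},
    {"linear": [0,0,-0.02],"turn": 0},
    {"linear": [0,0,-0.04],"turn": 0},
    {"linear": [0,0,-0.03],"turn": 0},
    {"linear": [0,0,0],"turn": 0},
    {"linear": [0,0,0],"turn": 0},
    {"linear": [0,0,0],"turn": 0},
  ],
  jaw=0.8,
)

```text
t: 34.25
ee_pos: [457.8, -3.5, 164.8]
orientation: [-2.177, -2.243, 0.006]
ft_force: [0.0, -0.1, -0.3]
width: 79.1
grasp_force: 0.0
```

```bash
python3 -c "
from h import *
go(417.6,298.6,150);go(417.6,298.6,57)"
```

```text
turn -0.0 shift [303.  -30.9  17.9] pos [457.8  -3.5 164.8] closing 1.7 q [-0.04 -0.08] w 79.1 g 0.0 t 34.25 zax [-0.014  0.008 -1.   ]
turn -0.0 shift [302.2 -29.6 110.8] pos [457.8  -3.5 164.8] closing 1.7 q [-0.04 -0.08] w 79.1 g 0.0 t 34.25 zax [-0.014  0.008 -1.   ]
```

Request:
arm_command(
  series=[
    {"linear": [0.043,-0.0044,0.001],"turn": 0},
    {"linear": [0.043,-0.0044,0.001],"turn": 0},
    {"linear": [0.043,-0.0044,0.001],"turn": 0},
    {"linear": [0.043,-0.0044,0.001],"turn": 0},
    {"linear": [0.043,-0.0044,0.001],"turn": 0},
    {"linear": [0.043,-0.0044,0.001],"turn": 0},
    {"linear": [0.043,-0.0044,0.001],"turn": 0},
    {"linear": [0,0,0],"turn": 0},
    {"linear": [0,0,0],"turn": 0},
    {"linear": [0,0,0],"turn": 0},
  ],
  jaw=0.6,
)

```text
t: 35.25
ee_pos: [418.0, 295.3, 160.6]
orientation: [-2.178, -2.244, 0.008]
ft_force: [0.5, -0.4, -0.5]
width: 70.2
grasp_force: 0.0
```

```bash
cat > m2.py <<'E'
from h import *
go(417.6,298.6,57)
D={n:grab(n) for n in("top","scene")}
a=cv2.resize(D["top"]["frame"][260:330,190:390],None,fx=4,fy=4,interpolation=2)
v=cv2.resize(D["scene"]["frame"][170:270,290:460],None,fx=4.7,fy=4.7,interpolation=2)[:,:800]
if v.shape[1]<800: v=cv2.copyMakeBorder(v,0,0,0,800-v.shape[1],0)
cv2.imwrite("pics/m2.png",np.vstack([a,v])[:600] if 0 else cv2.resize(np.vstack([a,v]),(640,600)))
# slat on plane z=68 from top
e=measure(D["top"],"pale",(322,294),56,68); print("slat?",*e[:3])
E
python3 m2.py
```

```text
turn -0.0 shift [  2.6   1.1 103.6] pos [418.  295.3 160.6] closing 1.7 q [0.58 0.54] w 70.2 g 0.0 t 35.25 zax [-0.014  0.007 -1.   ]
slat? [459.4  -3.5] -88.1 (280.8, 105.6)
```

View pics/m2.png

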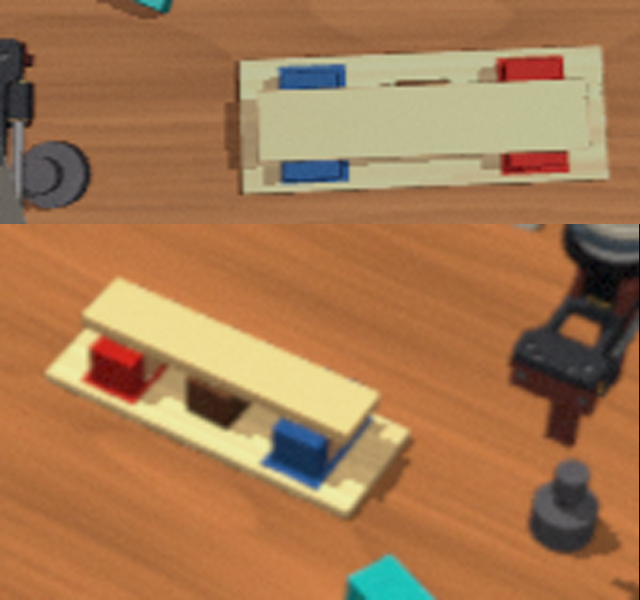

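The slat lies across all three blocks, in the top part from (258,90–160) to (586,80–155). Both bearers cover their marks, and the weight stands at (57,174) in the top part and (565,510) in the scene part.

```bash
python3 - <<'E'
from h import *
D=grab("top"); print("slat c",ray(D,(321.7,297.8),68), "ends",ray(D,[(270.8,299),(372.8,296.8)],68))
# bearer painted ends, top plane z=52
for k,y in(("blue",(288,298)),("red",(356,297))):
    m=mask(D["frame"],k); w=np.zeros(m.shape,bool); w[270:325,y[0]-18:y[0]+18]=1; ys,xs=np.nonzero(m&w); print(k,ray(D,[(xs.mean(),ys.mean())],40))
S=grab("scene")
k=ray(S,(290+565/640*170,170+(475-224)/376*100),57); print("knob scene",k, "top knob",ray(D,(190+40/3.2,260+174/3.2),66))
E
```

```text
slat c [[456.76018742  -2.10554   ]] ends [[ 454.77657713  125.48815505]
 [ 458.24269108 -130.24434305]]
blue [[458.04555741  85.18081218]]
red [[462.5462989  -91.07041019]]
knob scene [[411.68433184 292.52266169]] top knob [[418.00123249 296.19754725]]
```

Request:
arm_command(
  series=[
    {"linear": [0.0025,0.001,0.03],"turn": 0},
    {"linear": [0,0,0.03],"turn": 0},
    {"linear": [0,0,0.01],"turn": 0},
    {"linear": [0,0,0],"turn": 0},
    {"linear": [0,0,0],"turn": 0},
  ],
)

```text
t: 35.95
ee_pos: [419.3, 299.6, 92.4]
orientation: [-2.178, -2.244, 0.003]
ft_force: [-0.5, 0.9, -0.8]
width: 70.4
grasp_force: 0.0
```

Request:
arm_command(
  series=[
    {"linear": [-0.002,-0.002,0.01],"turn": 0},
    {"linear": [0,0,0.015],"turn": 0},
    {"linear": [0,0,0.01],"turn": 0},
    {"linear": [0,0,0],"turn": 0},
    {"linear": [0,0,0],"turn": 0},
  ],
)

```text
t: 36.45
ee_pos: [416.5, 297.8, 56.8]
orientation: [-2.178, -2.244, 0.004]
ft_force: [0.3, 0.2, -0.7]
width: 70.4
grasp_force: 0.0
```

Request:
arm_command(
  series=[
    {"linear": [0,0,0],"turn": 0},
    {"linear": [0,0,0],"turn": 0},
    {"linear": [0,0,0],"turn": 0},
    {"linear": [0,0,0],"turn": 0},
    {"linear": [0,0,0],"turn": 0},
    {"linear": [0,0,0],"turn": 0},
    {"linear": [0,0,0],"turn": 0},
  ],
  jaw=-1,
)

```text
t: 37.15
ee_pos: [416.6, 297.8, 56.8]
orientation: [-2.178, -2.244, 0.003]
ft_force: [-0.2, 0.1, 1.5]
width: 26.8
grasp_force: 30.0
```

Request:
arm_command(
  series=[
    {"linear": [0,0,-0.01],"turn": 0},
    {"linear": [0,0,-0.02],"turn": 0},
    {"linear": [0,0,-0.03],"turn": 0},
    {"linear": [0,0,-0.04],"turn": 0},
    {"linear": [0,0,-0.03],"turn": 0},
    {"linear": [0,0,0],"turn": 0},
    {"linear": [0,0,0],"turn": 0},
    {"linear": [0,0,0],"turn": 0},
  ],
)

```text
t: 37.95
ee_pos: [416.6, 295.8, 184.8]
orientation: [-2.177, -2.244, 0.01]
ft_force: [0.7, 0.0, -8.3]
width: 27.1
grasp_force: 30.0
```

```bash
python3 -c "
from h import *
go(457,-2.3,185)
D=grab('scene');d=D['frame'];cv2.imwrite('pics/w1.png',cv2.resize(d[130:290,360:520],(640,600)))"
```

```text
turn -0.0 shift [-299.2   31.4   -2.7] pos [416.6 295.8 184.8] closing 1.7 q [0.59 0.55] w 27.1 g 30.0 t 37.95 zax [-0.015  0.006 -1.   ]
```

View pics/w1.png

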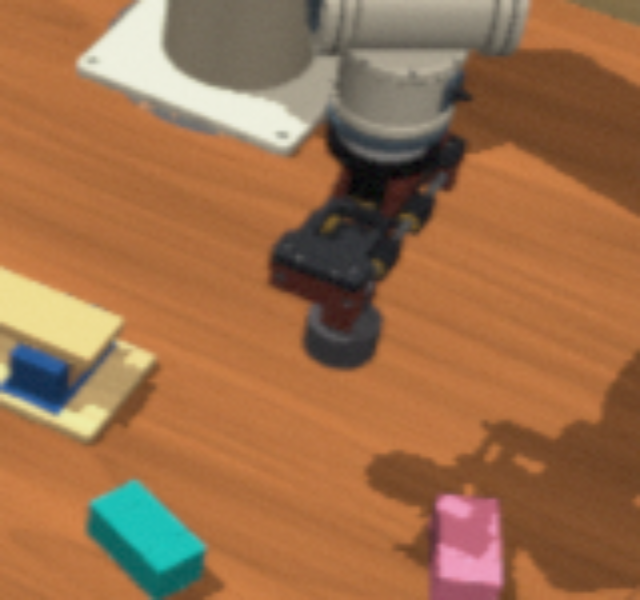

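The weight hangs upright from the gripper at (342,335), clear of everything. I'll carry it over the slat.

Request:
arm_command(
  series=[
    {"linear": [-0.025,0.0026,0],"turn": 0},
    {"linear": [-0.04,0.0042,0],"turn": 0},
    {"linear": [-0.04,0.0042,0],"turn": 0},
    {"linear": [-0.04,0.0042,0],"turn": 0},
    {"linear": [-0.04,0.0042,0],"turn": 0},
    {"linear": [-0.04,0.0042,0],"turn": 0},
    {"linear": [-0.04,0.0042,0],"turn": 0},
    {"linear": [-0.024,0.0026,0],"turn": 0},
    {"linear": [-0.01,0.001,0],"turn": 0},
    {"linear": [0,0,0],"turn": 0},
  ],
)

```text
t: 39.0
ee_pos: [457.8, -2.0, 182.6]
orientation: [-2.179, -2.24, 0.006]
ft_force: [0.2, -0.6, -6.4]
width: 27.1
grasp_force: 30.0
```

Request:
arm_command(
  series=[
    {"linear": [0,0,0],"turn": 0},
    {"linear": [0,0,0.02],"turn": 0},
    {"linear": [0,0,0.01],"turn": 0},
    {"linear": [0,0,0.005],"turn": 0},
    {"linear": [0,0,0],"turn": 0},
    {"linear": [0,0,0],"turn": 0},
    {"linear": [0,0,0],"turn": 0},
  ],
)

```text
t: 39.7
ee_pos: [458.4, -0.8, 149.3]
orientation: [-2.178, -2.245, 0.003]
ft_force: [-0.0, -0.4, -6.9]
width: 27.4
grasp_force: 30.0
```

```bash
python3 -c "
from h import *
go(457,-2.3,125)
D=grab('scene');d=D['frame'];cv2.imwrite('pics/w2.png',cv2.resize(d[130:290,270:430],(640,600)))"
```

```text
turn -0.0 shift [-1.7 -1.1 24.3] pos [458.4  -0.8 149.3] closing 1.7 q [-0.03 -0.07] w 27.4 g 30.0 t 39.7 zax [-0.011  0.008 -1.   ]
```

View pics/w2.png

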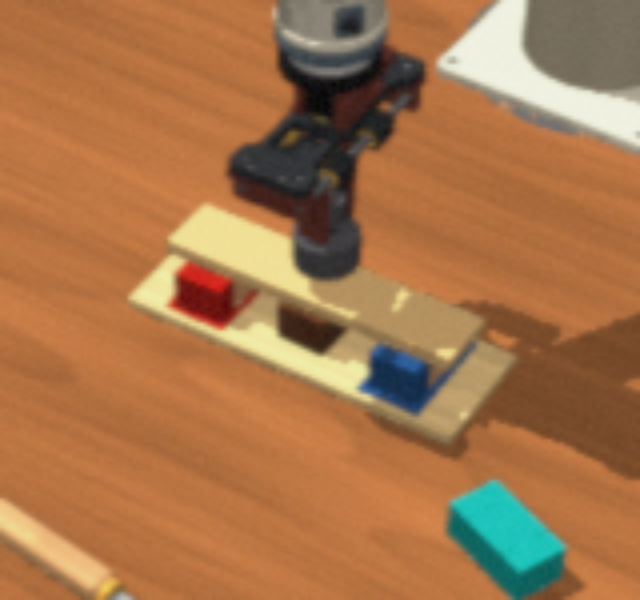

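The weight hangs upright at (327,250) over the slat's middle. I'll lower it slowly.

Request:
arm_command(
  series=[
    {"linear": [-0.0015,-0.001,0.008],"turn": 0},
    {"linear": [0,0,0.006],"turn": 0},
    {"linear": [0,0,0.004],"turn": 0},
    {"linear": [0,0,0.002],"turn": 0},
    {"linear": [0,0,0.001],"turn": 0},
    {"linear": [0,0,0.001],"turn": 0},
    {"linear": [0,0,0],"turn": 0},
    {"linear": [0,0,0],"turn": 0},
  ],
)

```text
t: 40.55
ee_pos: [456.8, -2.2, 126.9]
orientation: [-2.178, -2.244, 0.004]
ft_force: [-0.8, 0.1, -6.7]
width: 27.2
grasp_force: 30.0
```

Request:
arm_command(
  series=[
    {"linear": [0,0,0.0005],"turn": 0},
    {"linear": [0,0,0.0005],"turn": 0},
    {"linear": [0,0,0.0005],"turn": 0},
    {"linear": [0,0,0],"turn": 0},
    {"linear": [0,0,0],"turn": 0},
  ],
)

```text
t: 41.05
ee_pos: [456.7, -2.2, 125.3]
orientation: [-2.178, -2.244, 0.004]
ft_force: [-0.0, 0.3, -7.5]
width: 27.5
grasp_force: 30.0
```

Request:
arm_command(
  series=[
    {"linear": [0,0,0.0005],"turn": 0},
    {"linear": [0,0,0],"turn": 0},
    {"linear": [0,0,0.0005],"turn": 0},
    {"linear": [0,0,0],"turn": 0},
    {"linear": [0,0,0],"turn": 0},
  ],
)

```text
t: 41.55
ee_pos: [456.7, -2.0, 125.0]
orientation: [-2.178, -2.244, 0.003]
ft_force: [-4.0, 3.6, 7.2]
width: 27.1
grasp_force: 30.0
```

Request:
arm_command(
  series=[
    {"linear": [0,0,0],"turn": 0},
    {"linear": [0,0,0],"turn": 0},
    {"linear": [0,0,0],"turn": 0},
    {"linear": [0,0,0],"turn": 0},
    {"linear": [0,0,0],"turn": 0},
    {"linear": [0,0,-0.02],"turn": 0},
    {"linear": [0,0,-0.04],"turn": 0},
    {"linear": [0,0,-0.04],"turn": 0},
    {"linear": [0,0,0],"turn": 0},
    {"linear": [0,0,0],"turn": 0},
  ],
  jaw=0.5,
)

```text
t: 42.55
ee_pos: [458.3, -3.1, 224.8]
orientation: [-2.179, -2.245, 0.002]
ft_force: [0.4, 0.3, -1.3]
width: 65.8
grasp_force: 0.0
```

Request:
arm_command(
  series=[
    {"linear": [0.045,0,0],"turn": 0},
    {"linear": [0.045,0,0],"turn": 0},
    {"linear": [0.045,0,0],"turn": 0},
    {"linear": [0.045,0,0],"turn": 0},
    {"linear": [0.045,0,0],"turn": 0},
    {"linear": [0.045,0,0],"turn": 0},
    {"linear": [0.03,0,0],"turn": 0},
    {"linear": [0,0,0],"turn": 0},
    {"linear": [0,0,0],"turn": 0},
    {"linear": [0,0,0],"turn": 0},
  ],
)

```text
t: 43.55
ee_pos: [448.2, 295.6, 225.6]
orientation: [-2.178, -2.243, 0.008]
ft_force: [0.8, 0.2, -0.3]
width: 65.8
grasp_force: 0.0
```

```bash
sed -i '/^go/d; s/m2.png/m3.png/' m2.py; python3 m2.py
```

```text
slat? [459.5  -3.5] -88.1 (280.8, 105.7)
```

View pics/m3.png

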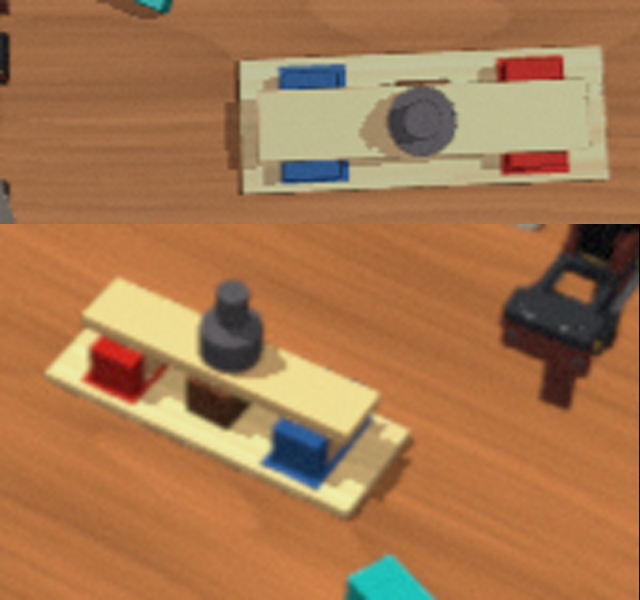

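The weight stands upright at (422,121) in the top part, on the slat's middle at (422,121). The bearers are on their marks and the arm is clear, so I'm handing in.

```bash
python3 -c "
from workcell import ctrl
print(ctrl.close_job())"
```

```text
the job is handed in; nothing more can be done
None
```

I handed the job in at about 44 s. In the last pictures both bearers are on their marks, the packer is midway between them, the slat lies level and central, and the weight stands upright on its middle; no verdict came back.

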